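# Index a sample carousel back one notch

### The job

The sample-pot carousel has been fed one place too far. Working only with the fingertips, tip its ratchet pawl up off the toothed rim by the finger lever until it stays up, push the carousel backward (clockwise seen from above) one notch by its ball knobs, and let the pawl down again, so that the beak lies on the rim with the next tooth resting against it. Push gently, pick up nothing, and leave the pots in their cups and the other things on the bench alone.

Things in the scene. Friction and masses are not known exactly. Their poses are not given: they have to be found in the camera images.
- station: Fixed grey foot of the carousel, 208 mm across, 13 mm high. Origin on the carousel's vertical axis at bench level, z up, -x toward the pawl's side. Pawl bracket at x -134, y +55 mm (55 mm high); thin pointer at y -130 mm (58 mm high). Let A be the angle from this x axis to the carousel's x axis, counter-clockwise from above.
- carousel: The wheel: disc 250 mm across on the station's axis (origin 16 mm above the bench, z up). It stays where it is left; 2 to 3 N at a knob moves it. A face stands at the pawl's beak at A = 0, and one notch back, the aim, at A = -45 deg. At the start A is +2 to +13 deg (free play), so 47 to 58 deg clockwise remain. Eight cups inside the rim, lids of pots up to 91 mm high.
- tooth_foot (a point): Foot of the upright face of the tooth that must end against the beak: on the flat rim, 117 mm from the axis, 22 mm above the bench. At the aim it is at station x -117, y 0 mm. Eight such teeth, 45 deg apart, 12 mm high, each a face and a 24 deg long ramp, then 21 deg flat. Clockwise a face stops at the lowered beak; counter-clockwise ramps slide under it.
- beak (a point): Lower tip of the pawl's beak; pawl down: at station x -117, y 0, 22 mm above the bench, pointing to station -y. Let down at A between -24 and -44 deg it lands on the flat rim before the next tooth; the carousel can then be pushed on clockwise until that tooth stops firmly against it. With the pawl up nothing stops the carousel.
- pawl (a joint): Angle of the pawl about its level pin (along station x, at y +55 mm, 32 mm high), rad. 0: down, beak on the rim; grows as the beak lifts; 1.01: tipped back to its stop. Its weight drops it to 0 from below 0.55 rad and holds it at 1.01 from above 0.8. Less than 2 N at the lever's ball moves it.
- lever_ball (a point): Centre of the black ball, 20 mm across, on the pawl's finger lever (8 mm rod, 75 mm from the pin, outside the rim at station x -145 mm). Pawl down: ball at station y +20, 98 mm high, rod leaning to -y. Pushed to station +y it swings over the pin (up to 107 mm high) and lifts the beak; tipped back it rests at y +92, 97 mm high. Push it to -y to let the pawl down.
- knob_0 (a point): Centre of a black ball knob, 24 mm across, at the end of one of the four alike carousel arms, 78 mm from the axis and 126 mm above the bench; 10 mm thick arms rise to them from the hub. They stand 90 deg apart, at 22.5 deg counter-clockwise from the carousel's x axis. Anything lower than 92 mm between the arms may touch the sample pots.
- knob_1 (a point): Centre of a black ball knob, 24 mm across, at the end of one of the four alike carousel arms, 78 mm from the axis and 126 mm above the bench; 10 mm thick arms rise to them from the hub. They stand 90 deg apart, at 112.5 deg counter-clockwise from the carousel's x axis. Anything lower than 92 mm between the arms may touch the sample pots.
- knob_2 (a point): Centre of a black ball knob, 24 mm across, at the end of one of the four alike carousel arms, 78 mm from the axis and 126 mm above the bench; 10 mm thick arms rise to them from the hub. They stand 90 deg apart, at 202.5 deg counter-clockwise from the carousel's x axis. Anything lower than 92 mm between the arms may touch the sample pots.
- knob_3 (a point): Centre of a black ball knob, 24 mm across, at the end of one of the four alike carousel arms, 78 mm from the axis and 126 mm above the bench; 10 mm thick arms rise to them from the hub. They stand 90 deg apart, at 292.5 deg counter-clockwise from the carousel's x axis. Anything lower than 92 mm between the arms may touch the sample pots.
- pot_0_mid (a point): Centre (half-way up) of a sample pot with screw lid, 50 mm across and 66 mm high, standing loose in a cup of the carousel. It rides along and stays there.
- pot_1_mid (a point): Centre (half-way up) of a sample pot with screw lid, 50 mm across and 66 mm high, standing loose in a cup of the carousel. It rides along and stays there.
- pot_2_mid (a point): Centre (half-way up) of a sample pot with screw lid, 50 mm across and 66 mm high, standing loose in a cup of the carousel. It rides along and stays there.
- pot_3_mid (a point): Centre (half-way up) of a sample pot with screw lid, 50 mm across and 66 mm high, standing loose in a cup of the carousel. It rides along and stays there.
- pot_4_mid (a point): Centre (half-way up) of a sample pot with screw lid, 50 mm across and 66 mm high, standing loose in a cup of the carousel. It rides along and stays there.
- bottle: Trigger spray bottle, 264 mm high. Bystander, to be left alone; origin at the centre of its underside.
- calculator: Pocket calculator, 118 x 68 x 15 mm. Bystander, to be left alone; origin at the centre of its underside.
- stapler: Stapler, 34 x 135 x 46 mm. Bystander, to be left alone; origin at the centre of its underside.
- tape: Roll of tape lying flat, 100 mm across, 25 mm high. Bystander, to be left alone; origin at the centre of its underside.
- pen: Ball pen, 142 mm long, 12 mm thick. Bystander, to be left alone; origin at the centre of its underside.
- thermometer: Folded food thermometer, 46 x 152 x 18 mm. Bystander, to be left alone; origin at the centre of its underside.
- wand_a: Flat test stick, 22 x 150 x 9 mm, the nearer of two. Bystander, to be left alone; origin at the centre of its underside.
- wand_b: Flat test stick, 22 x 150 x 9 mm, the farther of two. Bystander, to be left alone; origin at the centre of its underside.
Mind the look-alikes: they are no part of the job. Leave any brown look-alike of the part that bears pot_0_mid alone.

How it is judged (in metres and radians):
On the way, in this order (a step that is already met when the one before it is completed fails the run):
1. the pawl is tipped up past its balance point, where it stays (value of joint pawl above 0.82 rad), for 0.2 s.
2. the carousel is pushed back so far that a tooth has passed the pawl's place (more than 20 deg beyond it) (y of tooth_foot in the frame of station above -0.05 m and x of tooth_foot in the frame of station below 0 m), for 0.2 s.
At the end, for the whole second after the job is handed in: The pawl is down (within 0.06 rad), the carousel stands still one notch back with the next tooth at the beak (foot of the tooth no more than 9.5 mm short of it or 4 mm past), and all five pots stand upright in their cups (value of joint pawl below 0.06 rad and y of tooth_foot in the frame of station between -0.0095 and 0.004 m and x of tooth_foot in the frame of station below 0 m and angular speed of carousel below 0.05 rad/s and height (world z) of each of pot_0_mid, pot_1_mid, pot_2_mid, pot_3_mid, pot_4_mid below 0.066 m and angle between each of pot_0_mid, pot_1_mid, pot_2_mid, pot_3_mid, pot_4_mid's own z axis and vertical below 0.1 rad); the robot touches nothing.
It fails at once if a sample pot is lifted out of its cup or tipped (height (world z) of any of pot_0_mid, pot_1_mid, pot_2_mid, pot_3_mid, pot_4_mid above 0.083 m or angle between any of pot_0_mid, pot_1_mid, pot_2_mid, pot_3_mid, pot_4_mid's own z axis and vertical above 0.3 rad).
It fails at once if another thing on the bench is picked up or shifted by more than 3 cm (distance of any of bottle, calculator, stapler, tape, pen, thermometer, wand_a, wand_b from where it was at the start of the episode above 0.03 m).
It fails at once if the pawl or its station is pressed with more than 45 N (contact force between the fingers and station above 45 N).
It fails at once if the carousel is pressed or gripped with more than 45 N (contact force between the fingers and carousel above 45 N).
It also fails if it takes over 64 s, if anything falls off the work surface, if the arm or the gripper's body presses on something with over 40 N, if the wrist force passes 120 N, or if a joint passes its speed limit or range.

### The arm

A 6-joint arm with a two-finger parallel gripper is mounted at the origin on a cart in front of the work surface, level with it; the furniture and walls round the work are solid. World frame = base frame: x ahead of the robot, y to its left, z up, the work surface at z = 0. Lengths are in m, angles in degrees, forces in N, time in s.
With the tool pointing down it reaches from about 0.325 to 0.775 m from the base axis. Payload 5.5 kg.
Tool frame: the origin (TCP) lies midway between the tips of the shut fingers; the grasp point (between the pads) lies 19 mm behind it (pinch_z is the z of the grasp point in the tool frame, in m); z points along the fingers, x is the direction in which the jaws open and shut, and the axes are right-handed (so a half turn about z gives the same grasp; the last joint's range is limited). The gripper opens to 88 mm and grips with 3 to 60 N. Pads are 20 mm wide; open, the fingers measure 115 mm over their backs; the gripper's body (75 mm by 178 mm) begins 61 mm behind the grasp point.
Start: joints at [-66.618, 5.22, 70.514, -0, 104.267, -3.249], TCP at [0.269, -0.536, 0.223] pointing down, gripper open.
Joint ranges: [-164.24, 164.24], [-49.07, 125.15], [9.68, 141.18], [-86.29, 266.29], [3.28, 154.24], [-151.56, 151.56]. Speed limits (degrees/s): [147.25, 147.25, 172.46, 180, 180, 180].

### API

Orientations are given as a 3x3 rotation matrix whose columns are the frame's x, y, z axes.
In Python, from cell import * gives the robot as it stands.
- The arm moves only by the tool step_arm, never from a script. Its argument "targets" is one flat list of numbers, 7 for each row, row after row: the closure in counts, from 0 (fully open) to 255 (shut), then the shift along the tool's x, y, z in cm, then the turn, a rotation vector about the tool's x, y, z in degrees. A call has 1 to 8 rows; each row is the pose to reach, as a shift and turn from the pose measured when the call began, along the tool's axes at that moment; what a row does not reach only later rows make up. A row lasts 1/10 s, in which the tool goes at most 50 mm and 8.59 degrees, less where a joint would pass 70% of its speed; a pose out of reach is approached as far as the arm can. A call with a gripper value outside its range is refused whole. The fingers move at their own pace and stop on an object; the grip force is fixed at half the most. Time passes only in rows, so rows that repeat a pose let the fingers close. It gives the time, the measured TCP pose, the force and the opening at its end, in the units of the state.
- get_state(): the state, without advancing time (a new reading comes with each control period).
- camera(name): name is "scene" or "side" or "wrist"; returns a dict with "frame" (480x640x3 uint8, red, green, blue), "mtx" (3x3 intrinsics, pixels), "k1" (the pictures are not rectified: a ray, as slopes to the right and down, at radius r is drawn at 1 + k1 r^2 times it, then the intrinsics apply), "R" (3x3) and "t" (3): a world point X has camera coordinates R X + t. Camera axes: x right, y down, z forward; pixel columns grow to the right and rows downward; lengths in m; the calibration is good to about 2 mm. A picture is of the moment at which its call begins. There is no depth.
- job_done(): hands the job in, once; it reports no verdict.
Trained networks look in the newest picture that a camera, given by its name, has taken for a name from the list of things; names that differ only in an ending like _2 or _b are one class to them, and where a whole thing is asked for, a point or a joint stands for the part that bears it (a point fixed in the world has none). Each returns a list of dicts, best first, with "confidence" (0 to 1); they miss things now and then, are a little off and sometimes report something else, mostly with a low value. They report only what shows in the picture. A call takes as long as a camera call. They do not tell look-alikes from the thing itself.
- boxes_of(camera, label): "point" ([x, y, z] in m, in the coordinates of the camera as it stood for that picture, good to about 4 mm: the middle of the surface that is visible of it).
- masks_of(camera, label): "region" (480x640 bool, what is visible of it).
The state is a dict: "time_s": time; "qpos": joint angles; "dq": joint speeds; "joint_torque": joint torques, N m; "ee_pos": TCP position; "orientation": TCP orientation; "ft_force": force on the tool from outside, world axes, zero at the start; "torque": the same for the moment, N m; "opening": finger opening in m.
Only numpy, scipy, OpenCV 4.12 (cv2) and the standard library are available. Lean on these libraries where they do the work, as an engineer would, in place of code of your own. Each camera call takes 0.05 s, during which the arm holds its last target. There are 200 camera calls.

## Working session

There is one attempt and no reset: what is moved stays moved. The work goes in short steps, Python scripts to look and compute and a tool call to move; the robot and the scene stay as the last step left them, time stands still between calls to the robot, and variables do not carry over. Pictures are saved under pics/ and viewed, about 8 in all and at most 12, crops included, and the job is handed in when it is done.

Besides the shell and the picture viewer there is one more tool, called as a command line: name --argument value ..., lists and objects as JSON in quotes. step_arm: Moves the arm, as the interface text tells. Its arguments: {"type":"object","properties":{"targets":{"type":"array"}},"required":["targets"]}

```bash
mkdir -p pics; cat > h.py <<'E'
from cell import *
import numpy as np, cv2
def w(c,p): return np.array(c["R"]).T@(np.array(p)-np.array(c["t"]))
def proj(c,X):
    q=np.array(c["R"])@np.array(X)+np.array(c["t"]); s=q[:2]/q[2]; s=s*(1+c["k1"]*(s@s))
    m=np.array(c["mtx"]); return m[:2,:2]@s+m[:2,2]
def ray(c,uv):
    m=np.array(c["mtx"]); d=(np.array(uv,float)-m[:2,2])/np.array([m[0,0],m[1,1]]); s=d.copy()
    for _ in range(20): s=d/(1+c["k1"]*(s@s))
    R=np.array(c["R"]); return -R.T@np.array(c["t"]), R.T@np.array([s[0],s[1],1])
def atz(c,uv,z):
    o,d=ray(c,uv); return o+d*(z-o[2])/d[2]
def save(c,n): cv2.imwrite(f"pics/{n}.png",cv2.cvtColor(np.array(c["frame"]),cv2.COLOR_RGB2BGR))
E
python3 - <<'E'
from h import *
np.set_printoptions(precision=3,suppress=True)
for cn in ["scene","side"]:
    c=camera(cn); save(c,cn+"0"); print(cn,"cam at",-np.array(c["R"]).T@np.array(c["t"]))
    for l in ["station","carousel","beak","lever_ball","pawl","knob_0","tooth_foot","pot_0_mid","bottle","stapler","tape"]:
        for d in boxes_of(cn,l)[:6]:
            P=w(c,d["point"]); print(l,round(d["confidence"],2),P,proj(c,P).round())
s=get_state(); print(s["time_s"],s["ee_pos"],s["orientation"],s["ft_force"],s["opening"])
E
```

```text
scene cam at [0.099 0.78  0.598]
station 0.91 [0.506 0.129 0.035] [332. 271.]
station 0.28 [0.495 0.112 0.044] [340. 266.]
carousel 0.73 [0.368 0.297 0.007] [347. 355.]
carousel 0.7 [0.613 0.101 0.033] [300. 251.]
beak 0.86 [0.495 0.111 0.046] [341. 265.]
lever_ball 0.61 [0.499 0.11  0.046] [339. 264.]
pawl 0.76 [0.496 0.111 0.048] [340. 264.]
pawl 0.23 [0.365 0.299 0.01 ] [348. 355.]
knob_0 0.79 [0.618 0.099 0.036] [299. 249.]
tooth_foot 0.84 [0.614 0.098 0.034] [300. 250.]
tooth_foot 0.47 [0.554 0.069 0.079] [328. 236.]
pot_0_mid 0.62 [0.675 0.149 0.081] [265. 236.]
pot_0_mid 0.62 [0.646 0.338 0.056] [216. 292.]
pot_0_mid 0.42 [0.612 0.098 0.035] [301. 250.]
bottle 0.61 [ 0.745 -0.214  0.124] [326. 161.]
stapler 0.73 [ 0.434 -0.192  0.028] [420. 222.]
tape 0.88 [ 0.332 -0.2    0.019] [458. 234.]
tape 0.35 [0.617 0.097 0.034] [300. 250.]
side cam at [0.042 0.863 0.889]
station 0.77 [0.495 0.13  0.028] [326. 285.]
station 0.74 [0.672 0.136 0.089] [265. 242.]
carousel 0.66 [0.612 0.091 0.032] [296. 258.]
beak 0.6 [0.492 0.112 0.049] [331. 276.]
lever_ball 0.61 [0.493 0.107 0.043] [331. 276.]
pawl 0.86 [0.493 0.106 0.046] [332. 275.]
knob_0 0.82 [0.617 0.092 0.035] [294. 257.]
tooth_foot 0.82 [0.618 0.087 0.03 ] [294. 257.]
tooth_foot 0.16 [0.671 0.139 0.095] [264. 242.]
pot_0_mid 0.87 [0.648 0.338 0.056] [220. 305.]
pot_0_mid 0.86 [0.673 0.139 0.09 ] [264. 243.]
pot_0_mid 0.74 [0.389 0.05  0.055] [380. 275.]
bottle 0.62 [ 0.734 -0.217  0.134] [320. 160.]
stapler 0.66 [0.492 0.11  0.042] [331. 277.]
stapler 0.61 [ 0.438 -0.2    0.031] [405. 223.]
stapler 0.61 [0.473 0.436 0.009] [256. 383.]
tape 0.82 [ 0.327 -0.198  0.019] [440. 240.]
1.2 [ 0.269 -0.536  0.223] [[ 0.448 -0.894  0.   ]
 [-0.894 -0.448 -0.   ]
 [ 0.    -0.    -1.   ]] [0.055 0.233 0.264] 0.08786420162966337
```

```bash
python3 - <<'E'
import cv2
for n in ["scene0","side0"]:
    a=cv2.imread(f"pics/{n}.png")[170:340,170:420]
    cv2.imwrite(f"pics/{n}c.png",cv2.resize(a,None,fx=3.2,fy=3.2,interpolation=cv2.INTER_CUBIC))
E
```

```text
(no output)
```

View pics/scene0.png

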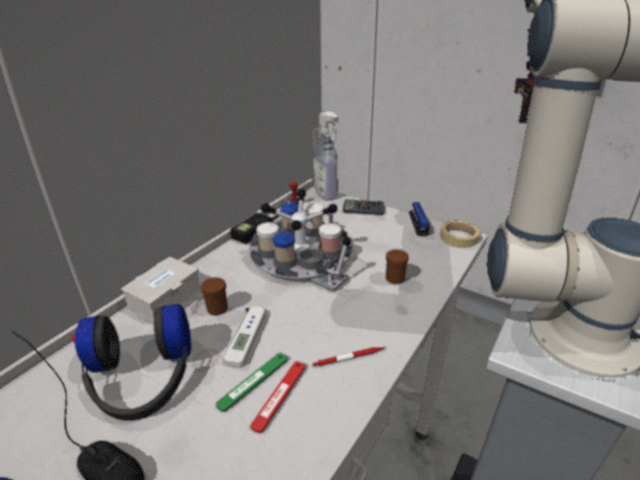

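View pics/side0c.png

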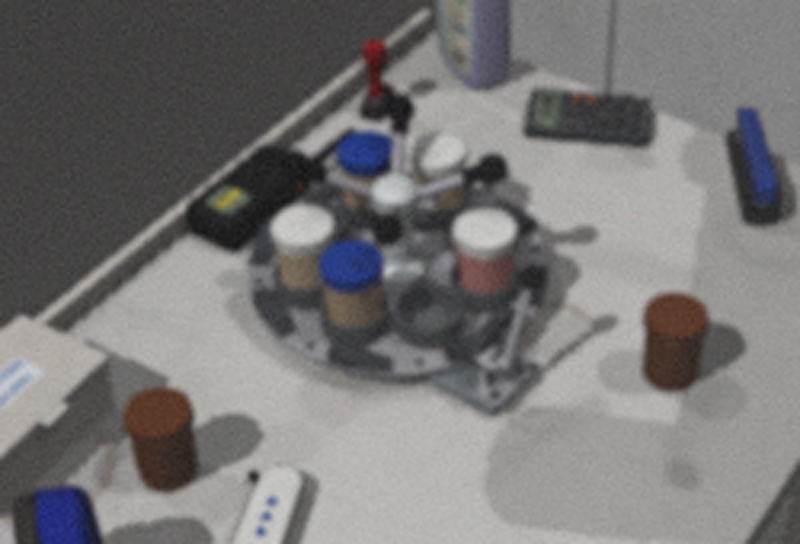

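The side crop shows the hub at about (293,230) full-frame, knobs near (323,222), (291,242), (295,204) and (267,221?), and the lever ball near (336,256) with its bracket toward the camera at about (323,292). Two brown look-alike pots stand loose on the bench. I'll fit the station pose roughly, then look with the wrist camera.

```bash
python3 - <<'E'
from h import *
np.set_printoptions(precision=3,suppress=True)
c=camera("side"); f=lambda u,v:(170+u/3.2,170+v/3.2)
for p in [(490,168),(388,230),(400,108),(312,165)]: print("knob",atz(c,f(*p),.126))
print("ball",atz(c,f(533,275),.098)); print("bracket base",atz(c,f(495,395),.0))
s=get_state();R=np.array(s["orientation"]);p=np.array(s["ee_pos"])
for t in [(0.42,-0.35,0.42),(0.50,0.08,0.42)]: print(R.T@(np.array(t)-p)*100)
c=camera("wrist"); print("wrist cam in tool",R.T@(-np.array(c["R"]).T@np.array(c["t"])-p), R.T@np.array(c["R"]).T)
E
```

```text
knob [0.568 0.028 0.126]
knob [0.591 0.134 0.126]
knob [ 0.674 -0.     0.126]
knob [0.688 0.101 0.126]
ball [0.49  0.09  0.098]
bracket base [0.497 0.131 0.   ]
[ -9.89  -21.856 -19.737]
[-44.743 -48.28  -19.737]
wrist cam in tool [-0.    -0.083 -0.162] [[ 1.    -0.     0.   ]
 [ 0.     0.954  0.301]
 [-0.    -0.301  0.954]]
```

step_arm --targets '[255, -9.9, -21.9, -19.7, 0, 0, 8, 255, -9.9, -21.9, -19.7, 0, 0, 16, 255, -9.9, -21.9, -19.7, 0, 0, 24, 255, -9.9, -21.9, -19.7, 0, 0, 26.6, 255, -9.9, -21.9, -19.7, 0, 0, 26.6, 255, -9.9, -21.9, -19.7, 0, 0, 26.6, 255, -9.9, -21.9, -19.7, 0, 0, 26.6]'

```text
time_s: 2.0
ee_pos: [0.4222, -0.3469, 0.4244]
orientation: [[0.005, -1.0, 0.006], [-1.0, -0.005, -0.004], [0.004, -0.006, -1.0]]
ft_force: [-0.1, -0.2, 1.6]
opening: 0.0351
```

step_arm --targets '[255, -43.7, -15.8, 3, 0, 0, 0, 255, -43.7, -15.8, 3, 0, 0, 0, 255, -43.7, -15.8, 3, 0, 0, 0, 255, -43.7, -15.8, 3, 0, 0, 0, 255, -43.7, -15.8, 3, 0, 0, 0, 255, -43.7, -15.8, 3, 0, 0, 0, 255, -43.7, -15.8, 3, 0, 0, 0, 255, -43.7, -15.8, 3, 0, 0, 0]'

```text
time_s: 2.8
ee_pos: [0.5555, 0.0274, 0.3963]
orientation: [[0.004, -1.0, 0.005], [-1.0, -0.004, -0.005], [0.005, -0.005, -1.0]]
ft_force: [-0.2, -0.7, -0.2]
opening: 0.0005
```

step_arm --targets '[255, -4.2, -1.5, 0, 0, 0, 0, 255, -7, -2.5, 0, 0, 0, 0, 255, -7, -2.5, 0, 0, 0, 0]'

```text
time_s: 3.1
ee_pos: [0.5811, 0.1003, 0.3933]
orientation: [[0.008, -1.0, 0.001], [-1.0, -0.008, -0.005], [0.005, -0.001, -1.0]]
ft_force: [0.5, 0.9, -0.2]
opening: 0.0003
```

```bash
python3 - <<'E'
from h import *
np.set_printoptions(precision=3,suppress=True)
c=camera("wrist"); save(c,"w1"); print(get_state()["time_s"],get_state()["ee_pos"])
for l in ["station","carousel","beak","lever_ball","pawl","knob_0","tooth_foot","pot_0_mid"]:
    for d in boxes_of("wrist",l)[:6]:
        P=w(c,d["point"]); print(l,round(d["confidence"],2),P,proj(c,P).round())
E
```

```text
3.15 [0.581 0.098 0.394]
station 0.68 [0.513 0.115 0.041] [311. 234.]
station 0.16 [0.646 0.072 0.028] [345. 131.]
carousel 0.77 [0.646 0.075 0.023] [342. 131.]
carousel 0.54 [ 0.743 -0.209  0.076] [608.  41.]
beak 0.92 [0.515 0.102 0.046] [321. 233.]
lever_ball 0.66 [0.511 0.098 0.044] [324. 235.]
pawl 0.7 [0.514 0.102 0.045] [321. 233.]
pawl 0.34 [0.561 0.058 0.091] [358. 207.]
pawl 0.2 [0.645 0.072 0.027] [345. 132.]
knob_0 0.65 [0.644 0.07  0.024] [346. 133.]
tooth_foot 0.72 [0.648 0.07  0.027] [346. 130.]
pot_0_mid 0.73 [0.68  0.132 0.09 ] [295. 101.]
pot_0_mid 0.7 [0.661 0.322 0.064] [135. 117.]
pot_0_mid 0.64 [0.403 0.039 0.063] [366. 314.]
```

View pics/w1.png

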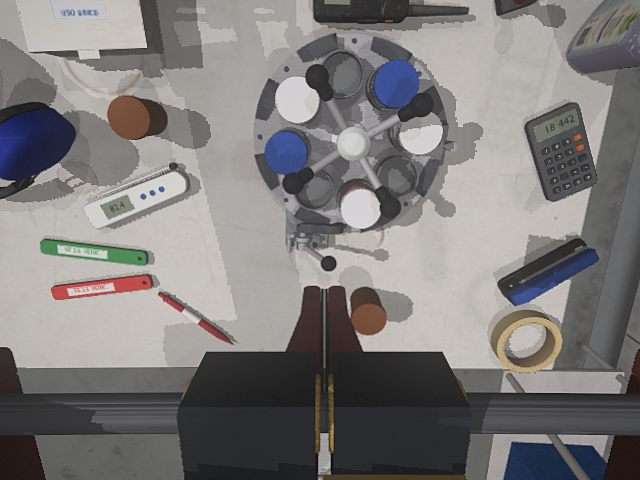

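The wrist view from above shows the knobs at about (318,76), (422,104), (293,184) and (388,205). The lever ball is at (329,263), the bracket at about (305,240) and the pointer tip at about (453,145). Now I'll fit the pose.

```bash
cat > fit.py <<'E'
from h import *
from scipy.optimize import least_squares
def refine(fr,p,r=14):
    g=cv2.GaussianBlur(cv2.cvtColor(np.array(fr),cv2.COLOR_RGB2GRAY),(3,3),0); x,y=map(int,p)
    m=(g[y-r:y+r+1,x-r:x+r+1]<55).astype(np.uint8)
    m=cv2.morphologyEx(m,cv2.MORPH_OPEN,np.ones((7,7),np.uint8))
    ys,xs=np.nonzero(m); return np.array([x-r+xs.mean(),y-r+ys.mean()]) if len(xs)>30 else np.array(p,float)
def S(q,v):
    c,s=np.cos(q[2]),np.sin(q[2]); return np.array([q[0]+c*v[0]-s*v[1],q[1]+s*v[0]+c*v[1],v[2]])
def knob(q,k):
    a=q[3]+np.radians(22.5+90*k); return S(q,[.078*np.cos(a),.078*np.sin(a),.126])
E
python3 - <<'E'
from fit import *
np.set_printoptions(precision=4,suppress=True)
c=camera("wrist"); fr=c["frame"]
kn=[refine(fr,p) for p in [(318,76),(422,104),(293,184),(388,205)]]; b=refine(fr,(329,263),10); print(kn,b)
order=[1,0,2,3] # ccw from above: world x up, y left in image
def res(q):
    K=[proj(c,knob(q,k)) for k in range(4)]
    r=[K[k]-kn[[1,0,2,3][k]] for k in range(4)]
    r.append(proj(c,S(q,[-.145,.020,.098]))-b); r.append((proj(c,S(q,[0,-.13,.058]))-(453,145))*.3)
    return np.concatenate(r)
for A in [-.4,.1,.6]:
    s=least_squares(res,[.635,.066,0,A],loss="soft_l1"); print(s.cost,s.x,np.degrees(s.x[2:]),s.fun)
    q=s.x
print("ball",S(q,[-.145,.02,.098]),"end",S(q,[-.145,.092,.097]),[knob(q,k) for k in range(4)])
print([knob([*q[:3],q[3]-np.radians(a)],k)[:2] for k in (0,1,2,3) for a in [0,50]])
np.save("q.npy",q)
s=get_state();print(s["time_s"],s["ee_pos"],s["orientation"])
E
```

```text
[array([316.2303,  80.1388]), array([417.0814, 105.5349]), array([294.8515, 180.0345]), array([388., 205.])] [329. 263.]
8.849975637506532 [ 0.6351  0.0633 -0.0349 -1.3854] [ -1.9975 -79.3798] [ 2.198  -0.4798 -0.5201 -2.9098 -2.8676  2.7966  0.3497  1.6208  0.0307
 -0.0871  0.5457  0.124 ]
8.849975637537579 [ 0.6351  0.0633 -0.0349 -1.3854] [ -1.9975 -79.3798] [ 2.198  -0.4798 -0.5201 -2.9098 -2.8676  2.7966  0.3497  1.6208  0.0307
 -0.0871  0.5457  0.124 ]
502.89545374693733 [ 0.6358  0.0665 -0.0146  0.6709] [-0.8362 38.4406] [-130.6655    0.044    -1.5349  126.5156  116.9157    0.9636    2.7825
 -129.3229   -0.1231   -0.2724   -0.1163   -0.7175]
ball [0.4911 0.0886 0.098 ] end [0.4921 0.1606 0.097 ] [array([0.6747, 0.1341, 0.126 ]), array([0.5682, 0.1053, 0.126 ]), array([ 0.5969, -0.0012,  0.126 ]), array([0.7034, 0.0276, 0.126 ])]
[array([0.6747, 0.1341]), array([0.7126, 0.0801]), array([0.5682, 0.1053]), array([0.6221, 0.1433]), array([ 0.5969, -0.0012]), array([0.559 , 0.0528]), array([0.7034, 0.0276]), array([ 0.6495, -0.0103])]
3.6 [0.5801 0.0967 0.3965] [[ 0.0027 -1.      0.0056]
 [-1.     -0.0027 -0.0046]
 [ 0.0046 -0.0056 -1.    ]]
```

step_arm --targets '[255, 6.2, 8.9, 12, 0, 0, 0, 255, 6.2, 8.9, 19.7, 0, 0, 0, 255, 6.2, 8.9, 19.7, 0, 0, 0, 255, 6.2, 8.9, 19.7, 0, 0, 0, 255, 6.2, 8.9, 24, 0, 0, 0, 255, 6.2, 8.9, 28, 0, 0, 0, 255, 6.2, 8.9, 30.5, 0, 0, 0, 255, 6.2, 8.9, 30.5, 0, 0, 0]'

```text
time_s: 4.4
ee_pos: [0.4895, 0.0327, 0.0857]
orientation: [[0.002, -1.0, -0.004], [-1.0, -0.002, -0.005], [0.005, 0.004, -1.0]]
ft_force: [-0.6, -0.5, 0.4]
opening: 0.0004
```

step_arm --targets '[255, -2, -0.1, -0.4, 0, 0, 0, 255, -3.5, -0.1, -0.4, 0, 0, 0, 255, -5, -0.1, -0.4, 0, 0, 0, 255, -6.2, -0.1, -0.4, 0, 0, 0, 255, -7.4, -0.1, -0.4, 0, 0, 0, 255, -8.6, -0.1, -0.4, 0, 0, 0, 255, -9.5, -0.1, -0.4, 0, 0, 0, 255, -10, -0.1, -0.4, 0, 0, 0]'

```text
time_s: 5.2
ee_pos: [0.4901, 0.1336, 0.0891]
orientation: [[0.003, -1.0, -0.005], [-1.0, -0.003, -0.004], [0.004, 0.005, -1.0]]
ft_force: [-0.0, -0.7, -0.4]
opening: 0.0008
```

step_arm --targets '[255, -0.2, 0, 0, 0, 0, 0, 255, -0.2, 0, 0, 0, 0, 0]'

```text
time_s: 5.4
ee_pos: [0.49, 0.1359, 0.0889]
orientation: [[0.003, -1.0, -0.005], [-1.0, -0.003, -0.004], [0.004, 0.005, -1.0]]
ft_force: [0.1, -0.2, -0.1]
opening: 0.0007
```

```bash
python3 - <<'E'
from h import *
c=camera("side"); save(c,"s2"); a=cv2.imread("pics/s2.png")[170:340,200:420]
cv2.imwrite("pics/s2c.png",cv2.resize(a,None,fx=3.4,fy=3.4,interpolation=cv2.INTER_CUBIC))
s=get_state();print(s["time_s"],s["ee_pos"],s["ft_force"])
E
```

```text
5.45 [0.49002067 0.13558789 0.08892496] [-0.66311551 -0.31901116 -0.5918346 ]
```

View pics/s2c.png

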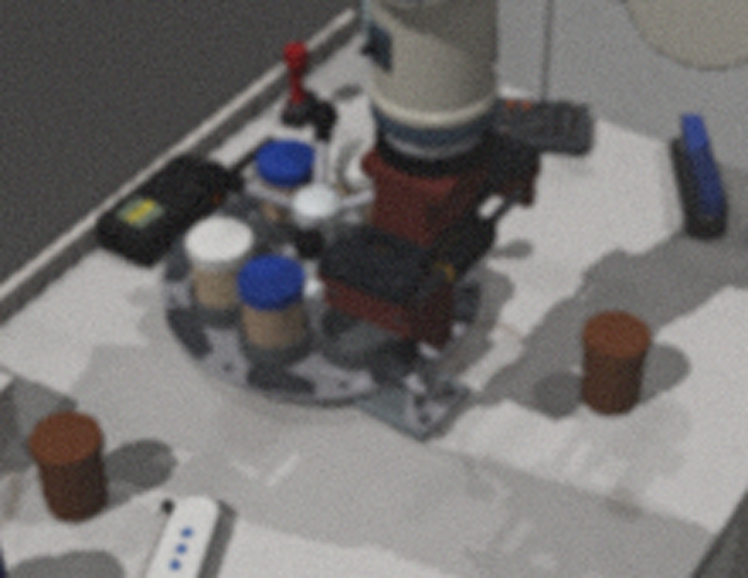

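step_arm --targets '[255, 2, 0, 0, 0, 0, 0, 255, 2.5, 0, -5, 0, 0, 0, 255, 4, 0, -10, 0, 0, 0, 255, 7, -2, -14, 0, 0, 0, 255, 10, -5, -17, 0, 0, 0, 255, 13, -7.5, -20, 0, 0, 0, 255, 15.6, -7.5, -24, 0, 0, 0, 255, 15.6, -7.5, -26, 0, 0, 0]'

```text
time_s: 6.25
ee_pos: [0.5674, -0.0226, 0.3518]
orientation: [[-0.002, -1.0, -0.003], [-1.0, 0.002, -0.006], [0.006, 0.003, -1.0]]
ft_force: [0.8, 0.1, 1.6]
opening: 0.0007
```

```bash
python3 - <<'E'
from h import *
c=camera("wrist"); save(c,"w3"); s=get_state();print(s["time_s"],s["ee_pos"],s["ft_force"])
q=[.6351,.0633,-.0349]
from fit import S
print("ball down",proj(c,S(q,[-.145,.02,.098])),"tipped",proj(c,S(q,[-.145,.092,.097])))
E
```

```text
6.3 [ 0.5674735  -0.02161839  0.35539761] [-1.76064774  0.3022688   2.56175774]
ball down [223.7050859  264.55975192] tipped [159.18427646 262.4267737 ]
```

View pics/w3.png

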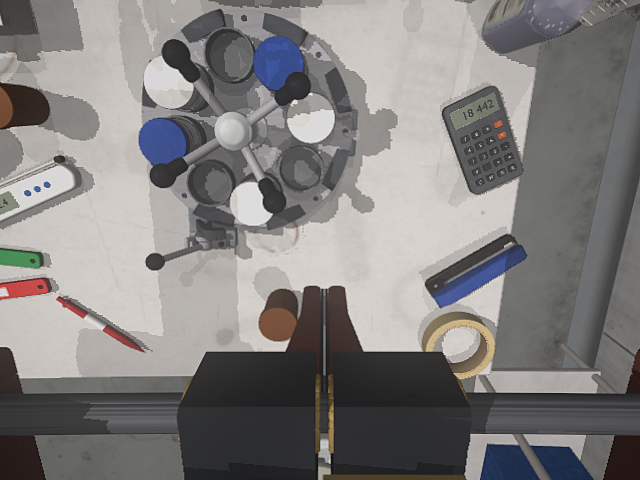

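The ball is at (154,261), matching the predicted tipped position (159,262), so the pawl stays up. Next I'll refine A by hand points at (175,54), (296,86), (163,175) and (272,195).

```bash
cat >> fit.py <<'E'
def fitcar(c,pts,ball=None,bs=(-.145,.092,.097),q0=(.635,.063,-.035)):
    # pts ordered [knob 0..3] for A near A0
    def res(q):
        r=[proj(c,knob(q,k))-np.array(p) for k,p in pts.items()]
        if ball is not None: r.append(proj(c,S(q,bs))-np.array(ball))
        r.append((q[:3]-np.array(q0))*np.array([300,300,40])); return np.concatenate(r)
    s=least_squares(res,[*q0,0.],loss="soft_l1"); return s.x,s.fun
E
python3 - <<'E'
from fit import *
np.set_printoptions(precision=4,suppress=True)
c=camera("wrist")
q,f=fitcar(c,{0:(175,54),3:(296,86),1:(163,175),2:(272,195)},(154,261))
print(q,np.degrees(q[2:]),f)
print([knob(q,k) for k in range(4)]); print("aim -36",knob([*q[:3],np.radians(-36)],2),"-45",knob([*q[:3],np.radians(-45)],2))
print(get_state()["ee_pos"],get_state()["time_s"])
E
```

```text
[ 0.6368  0.0693 -0.0442  0.2037] [-2.535  11.6707] [ 0.3341  0.4463 -0.3671 -0.5919 -0.9196 -0.2647  0.7081  5.2416  0.5
 -0.7176  0.5325  1.8887 -0.3698]
[array([0.7032, 0.1102, 0.126 ]), array([0.5959, 0.1357, 0.126 ]), array([0.5704, 0.0284, 0.126 ]), array([0.6777, 0.0029, 0.126 ])]
aim -36 [0.5618 0.0908 0.126 ] -45 [0.5661 0.1023 0.126 ]
[ 0.5675 -0.0206  0.3534] 6.35
```

step_arm --targets '[255, 0, 0.2, 5, 0, 0, 0, 255, 0, 0.2, 10, 0, 0, 0, 255, 0, 0.2, 15, 0, 0, 0, 255, 0, 0.2, 20, 0, 0, 0, 255, 0, 0.2, 24, 0, 0, 0, 255, 0, 0.2, 24, 0, 0, 0]'

```text
time_s: 6.95
ee_pos: [0.5608, -0.021, 0.104]
orientation: [[0.001, -1.0, -0.013], [-1.0, -0.001, -0.004], [0.004, 0.013, -1.0]]
ft_force: [-1.3, -0.6, 0.1]
opening: 0.0001
```

step_arm --targets '[255, -1.5, 0.2, 0, 0, 0, 0, 255, -2.5, 0.2, 0, 0, 0, 0, 255, -3.5, 0.3, 0, 0, 0, 0, 255, -4.5, 0.4, 0, 0, 0, 0, 255, -5.5, 0.4, 0, 0, 0, 0, 255, -6.5, 0.4, 0, 0, 0, 0, 255, -7.5, 0.4, 0, 0, 0, 0, 255, -8.2, 0.4, 0, 0, 0, 0]'

```text
time_s: 7.75
ee_pos: [0.5575, 0.0623, 0.1048]
orientation: [[0.002, -1.0, -0.011], [-1.0, -0.002, -0.003], [0.003, 0.011, -1.0]]
ft_force: [0.4, -3.7, 2.0]
opening: 0.0004
```

step_arm --targets '[255, 1, 0, 0, 0, 0, 0, 255, 2, 0, 0, 0, 0, 0, 255, 2, 0, -5, 0, 0, 0, 255, 2, 0, -10, 0, 0, 0, 255, 0, 0, -14, 0, 0, 0, 255, -3, 0, -18, 0, 0, 0, 255, -6, 0, -22, 0, 0, 0, 255, -8, 0, -25, 0, 0, 0]'

```text
time_s: 8.55
ee_pos: [0.5602, 0.1436, 0.3573]
orientation: [[0.002, -1.0, -0.008], [-1.0, -0.001, -0.002], [0.002, 0.008, -1.0]]
ft_force: [-0.3, 0.5, 0.9]
opening: 0.0004
```

```bash
python3 - <<'E'
from h import *
c=camera("wrist"); save(c,"w4"); s=get_state();print(s["time_s"],s["ee_pos"],s["ft_force"])
E
```

```text
8.6 [0.56025164 0.14592475 0.36182661] [-2.60702347  0.24913501  2.869736  ]
```

View pics/w4.png

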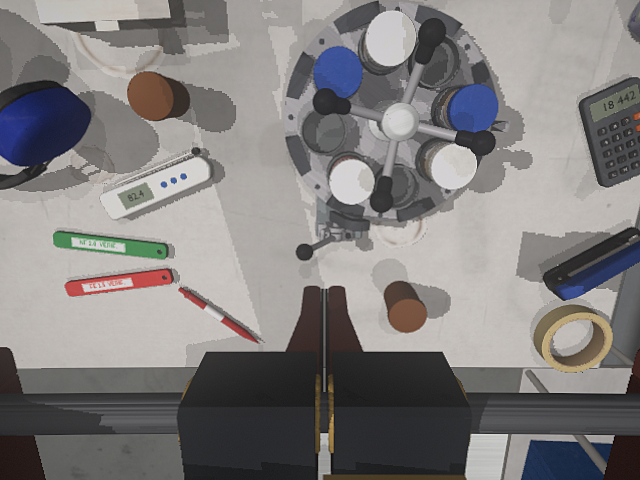

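The knobs are at about (325,101), (432,33), (482,142) and (382,200). The ball is still tipped back at (304,252), and the pots are in their cups.

```bash
python3 - <<'E'
from fit import *
np.set_printoptions(precision=4,suppress=True)
c=camera("wrist")
# identities: knob_2 (pushed) ~ (382,200); 1 -> (325,101); 0 -> (432,33); 3 -> (482,142)
q,f=fitcar(c,{2:(382,200),1:(325,101),0:(432,33),3:(482,142)},(304,252),q0=(.636,.066,-.04))
print(q,np.degrees(q[2:]),f); print("knob2",knob(q,2),"ball",S(q,[-.145,.092,.097]),"pix foot",proj(c,S(q,[-.117,0,.022])))
print(get_state()["ee_pos"],get_state()["time_s"])
E
```

```text
[ 0.6373  0.0682 -0.0487 -0.5839] [ -2.7928 -33.4524] [-0.2683 -0.3865  1.2419  0.3016 -0.6172  0.7451 -0.4615  0.0097  1.0028
 -2.106   0.384   0.6718 -0.3497]
knob2 [0.5615 0.0868 0.126 ] ball [0.4969 0.1672 0.097 ] pix foot [378.9622 214.4691]
[0.5607 0.1444 0.3596] 8.65
```

step_arm --targets '[255, -4, 3, 0, 0, 0, 0, 255, -7.5, 6.5, 3, 0, 0, 0, 255, -7.5, 6.5, 7, 0, 0, 0, 255, -7.5, 6.5, 12, 0, 0, 0, 255, -7.5, 6.5, 17, 0, 0, 0, 255, -7.5, 6.5, 22, 0, 0, 0, 255, -7.5, 6.5, 26.5, 0, 0, 0, 255, -7.5, 6.5, 26.5, 0, 0, 0]'

```text
time_s: 9.45
ee_pos: [0.4899, 0.2156, 0.085]
orientation: [[0.003, -1.0, -0.018], [-1.0, -0.002, -0.007], [0.007, 0.018, -1.0]]
ft_force: [-0.6, -0.7, -0.0]
opening: 0.0004
```

step_arm --targets '[255, 1.5, -0.3, -0.5, 0, 0, 0, 255, 2.7, -0.4, -0.5, 0, 0, 0, 255, 3.7, -0.4, -0.5, 0, 0, 0, 255, 4.7, -0.4, -0.5, 0, 0, 0, 255, 5.7, -0.4, -0.5, 0, 0, 0, 255, 6.7, -0.4, -0.5, 0, 0, 0, 255, 7.6, -0.4, -0.5, 0, 0, 0, 255, 7.6, -0.4, -0.5, 0, 0, 0]'

```text
time_s: 10.25
ee_pos: [0.4942, 0.1385, 0.0905]
orientation: [[0.001, -1.0, -0.018], [-1.0, -0.001, -0.007], [0.007, 0.018, -1.0]]
ft_force: [-0.5, 0.6, -0.4]
opening: 0.0005
```

step_arm --targets '[255, -2, 0, 0, 0, 0, 0, 255, -2, 0, -5, 0, 0, 0, 255, -2, 0, -10, 0, 0, 0, 255, 1, -3, -14, 0, 0, 0, 255, 4, -6.9, -18, 0, 0, 0, 255, 8, -6.9, -22, 0, 0, 0, 255, 10.8, -6.9, -24, 0, 0, 0, 255, 10.8, -6.9, -24, 0, 0, 0]'

```text
time_s: 11.05
ee_pos: [0.5688, 0.0292, 0.3343]
orientation: [[-0.003, -1.0, -0.012], [-1.0, 0.003, -0.008], [0.008, 0.012, -1.0]]
ft_force: [0.1, 0.5, 0.4]
opening: 0.0006
```

```bash
python3 - <<'E'
from h import *
from fit import S
c=camera("wrist"); save(c,"w5"); s=get_state();print(s["time_s"],s["ee_pos"],s["orientation"])
q=[.6373,.068,-.0487]
print(proj(c,S(q,[-.145,.02,.098])),proj(c,S(q,[-.145,.092,.097])))
E
```

```text
11.1 [0.56861802 0.02993532 0.33313431] [[-0.00218703 -0.9999105  -0.01319896]
 [-0.99996788  0.00228856 -0.00768179]
 [ 0.00771131  0.01318173 -0.99988338]]
[261.2162584  267.21340872] [194.23884728 264.25225731]
```

View pics/w5.png

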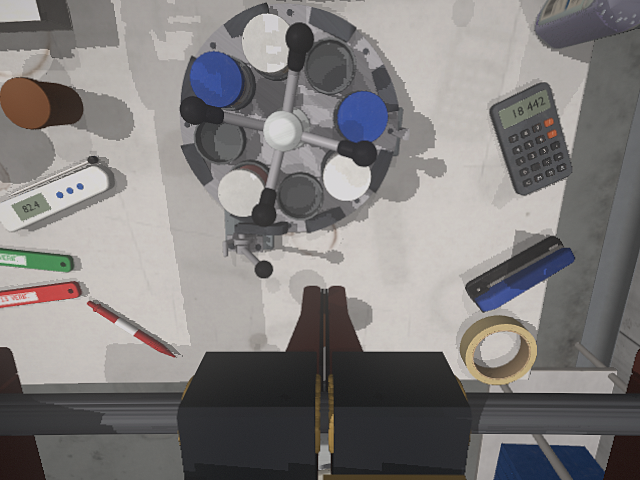

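Ball at (264,269) matches the "down" prediction (261,267): the pawl is down. Next I push on to the stop.

step_arm --targets '[255, 0, 0.5, 5, 0, 0, 0, 255, 0, 0.5, 10, 0, 0, 0, 255, 0, 0.5, 15, 0, 0, 0, 255, 0, 0.5, 20, 0, 0, 0, 255, 0, 0.5, 22.2, 0, 0, 0, 255, 0, 0.5, 22.2, 0, 0, 0]'

```text
time_s: 11.7
ee_pos: [0.5569, 0.0296, 0.1044]
orientation: [[-0.001, -1.0, -0.024], [-1.0, 0.001, -0.007], [0.007, 0.024, -1.0]]
ft_force: [0.5, -0.1, -0.5]
opening: 0.0009
```

step_arm --targets '[255, -1, 0, -0.3, 0, 0, 0, 255, -2, 0, -0.3, 0, 0, 0, 255, -3, 0, -0.3, 0, 0, 0, 255, -3.5, 0, -0.3, 0, 0, 0, 255, -4, 0, -0.3, 0, 0, 0, 255, -4.3, 0, -0.3, 0, 0, 0]'

```text
time_s: 12.3
ee_pos: [0.5576, 0.0729, 0.108]
orientation: [[-0.001, -1.0, -0.023], [-1.0, 0.001, -0.008], [0.008, 0.023, -1.0]]
ft_force: [0.6, -2.3, 2.1]
opening: 0.0002
```

step_arm --targets '[255, -0.2, 0, 0, 0, 0, 0, 255, -0.3, 0, 0, 0, 0, 0]'

```text
time_s: 12.5
ee_pos: [0.5578, 0.0758, 0.108]
orientation: [[-0.001, -1.0, -0.022], [-1.0, 0.001, -0.008], [0.008, 0.022, -1.0]]
ft_force: [2.3, -1.6, 0.5]
opening: 0.0008
```

step_arm --targets '[255, -0.2, 0, 0, 0, 0, 0, 255, -0.3, 0, 0, 0, 0, 0]'

```text
time_s: 12.7
ee_pos: [0.5579, 0.0785, 0.1079]
orientation: [[-0.001, -1.0, -0.022], [-1.0, 0.002, -0.008], [0.008, 0.022, -1.0]]
ft_force: [1.8, -5.4, 1.1]
opening: 0.0004
```

step_arm --targets '[255, -0.1, 0, 0, 0, 0, 0, 255, -0.2, 0, 0, 0, 0, 0]'

```text
time_s: 12.9
ee_pos: [0.5579, 0.0787, 0.1079]
orientation: [[-0.003, -1.0, -0.022], [-1.0, 0.003, -0.011], [0.012, 0.022, -1.0]]
ft_force: [1.2, -10.4, 2.5]
opening: 0.0005
```

The arm no longer advances and the force has risen to 10 N, so the tooth is against the stop. Next I back off, lift and check.

step_arm --targets '[255, 1, 0, 0, 0, 0, 0, 255, 2, 0, 0, 0, 0, 0, 255, 3, 0, -3, 0, 0, 0, 255, 3, 0, -8, 0, 0, 0, 255, 3, 0, -13, 0, 0, 0, 255, 3, 0, -18, 0, 0, 0, 255, 3, 0, -22, 0, 0, 0, 255, 3, 0, -22, 0, 0, 0]'

```text
time_s: 13.7
ee_pos: [0.5635, 0.0511, 0.3357]
orientation: [[-0.003, -1.0, -0.011], [-1.0, 0.003, -0.01], [0.01, 0.011, -1.0]]
ft_force: [-0.3, 0.7, 0.5]
opening: 0.0009
```

```bash
python3 - <<'E'
from h import *
from fit import S
c=camera("wrist"); save(c,"w6"); s=get_state();print(s["time_s"],s["ee_pos"],s["ft_force"])
q=[.6373,.068,-.0487]
print(proj(c,S(q,[-.145,.02,.098])),proj(c,S(q,[-.117,0,.022])))
cv2.imwrite("pics/w6c.png",cv2.resize(cv2.imread("pics/w6.png")[0:290,120:460],None,fx=2,fy=2))
E
```

```text
13.75 [0.56331558 0.05105768 0.33196663] [ 0.10316034  0.38698292 -0.45056839]
[281.01138954 262.29826241] [303.11539341 219.72022435]
```

View pics/w6c.png

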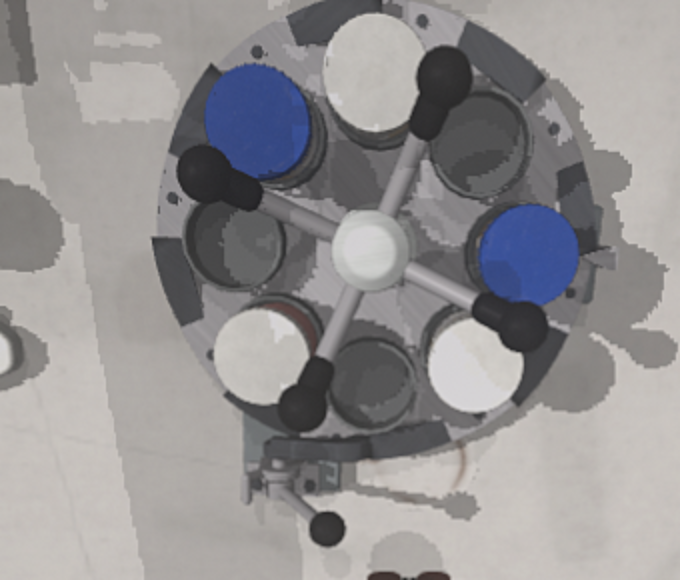

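The ball is at (283,264), as predicted for pawl down. The beak tip at about (304,222) abuts the next tooth's dark ramp, and all five pots are seated.

```bash
python3 - <<'E'
from fit import *
c=camera("wrist"); g=lambda u,v:(120+u/2,v/2)
q,f=fitcar(c,{1:g(205,172),0:g(444,77),3:g(521,327),2:g(303,406)},g(327,529),bs=(-.145,.02,.098),q0=(.637,.068,-.045))
print(q,np.degrees(q[2:]),f.round(2)); s=get_state(); print(s["time_s"],s["ft_force"])
a=np.degrees(q[3])
if -49<a<-41.5: job_done(); print("handed in")
E
```

```text
[ 0.63443867  0.0659826  -0.04261887 -0.79040108] [ -2.44188112 -45.2866459 ] [-1.07 -0.11  0.63 -1.18  1.31  0.07 -0.92  0.93 -0.1   0.46 -0.77 -0.61
  0.1 ]
13.8 [-0.13886213  0.38048445 -0.54189188]
the job is handed in; nothing more can be done
handed in
```

I finished the job and handed it in at 13.8 s. The carousel is one notch back, with the pawl down and the next tooth against its beak.

- **What I did:** With the shut fingertips I tipped the lever until the pawl stayed up. I pushed knob_2 clockwise to A of about -33° and let the pawl down. I then pushed on until the carousel stopped firmly, at about 10 N with no further motion.
- **Last checks:** The fitted A is -45.3° against the aim of -45°. The lever ball lies within about 3 px of its predicted pawl-down position. The beak tip meets the next tooth, all five pots sit in their cups, and the arm stands clear above the scene.
- **Disagreements:** The first pose fit put the axis about 4 mm from the later fits, and its knob_0–3 positions came from a wrong solution. I worked from the good solution and refitted before pushing the carousel. The trained networks' points for the knobs and lever ball were not usable, so I used pixel positions read from the wrist pictures instead.

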